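Gather the mincer set in the wash tray

TASK

Collect the dismantled mincer set from the brown board into the white wash tray, each part released in the middle of its own coloured pad: the cross knife on red, the plate with holes on blue, the white funnel (standing upright, spout up) on yellow and the lobed star nut on green. The parts lie flat on their pads, the same way up as they were. Leave the disc without holes and the smooth ring where they are on the board: they belong to another machine.

Things in the scene. Friction and masses are not known exactly. Their poses are not given: they have to be found in the camera images.
- plate: Mincer hole plate: bright steel disc lying flat, 58 mm across, 16 mm thick, with seven dark round holes (one in the middle, six around) on top; about 0.25 kg. Can be gripped across its rim in any direction. Starts on the fixed brown board (12 mm thick), its centre 100 mm or more from other parts. Origin: centre of underside, z up.
- knife: Mincer cross knife: bright steel cross of four equal arms lying flat, 52 mm tip to tip, arms 14 mm wide and high, along its x and y axes, round hub 24 mm across, 18 mm high, small dark square on it; 0.12 kg. Grip tip to tip. Starts on the fixed brown board (12 mm thick), its centre 100 mm or more from other parts. Origin: centre of underside, z up.
- nut: Mincer star nut: aluminium ring with six round lobes, 64 mm across facing lobes, 24 mm high, hole 34 mm across; lobes (14 mm wide) lie at 0, 60, 120 degrees and so on from its own x axis; about 0.16 kg. Can be gripped across two facing lobes. Starts on the fixed brown board (12 mm thick), its centre 100 mm or more from other parts. Origin: centre of underside, z up.
- funnel: Sausage filling funnel standing upright: white plastic, wide flange 58 mm across at the bottom, tapering to a straight spout from 34 mm up to its top at 75 mm, about 22 to 24 mm across, dark opening on top; about 0.06 kg. Can be gripped on the spout in any direction. Starts on the fixed brown board (12 mm thick), its centre 100 mm or more from other parts. Origin: centre of underside, z up.
- blank_disc: Look-alike, not part of the mincer set: bright steel disc of the hole plate's size (58 mm across, 16 mm thick) but with no holes. Leave it. Starts on the fixed brown board (12 mm thick), its centre 100 mm or more from other parts. Origin: centre of underside, z up.
- plain_ring: Look-alike, not part of the mincer set: smooth aluminium ring without lobes, 58 mm across, 24 mm high, hole 38 mm across. Leave it. Starts on the fixed brown board (12 mm thick), its centre 100 mm or more from other parts. Origin: centre of underside, z up.
- pad_red: Red round pad, 80 mm across and 4 mm thick; origin at the centre of its underside, z up, top at +4 mm. One of four in the corners of the white tray (262 x 262 mm, walls 5 mm thick and 22 mm high, no dividers), 116 mm apart, each centre 68 mm from the two nearest walls. Tray and pads are fixed; the tray may lie left or right; which pad is in which corner varies.
- pad_blue: Blue round pad, 80 mm across and 4 mm thick; origin at the centre of its underside, z up, top at +4 mm. One of four in the corners of the white tray (262 x 262 mm, walls 5 mm thick and 22 mm high, no dividers), 116 mm apart, each centre 68 mm from the two nearest walls. Tray and pads are fixed; the tray may lie left or right; which pad is in which corner varies.
- pad_yellow: Yellow round pad, 80 mm across and 4 mm thick; origin at the centre of its underside, z up, top at +4 mm. One of four in the corners of the white tray (262 x 262 mm, walls 5 mm thick and 22 mm high, no dividers), 116 mm apart, each centre 68 mm from the two nearest walls. Tray and pads are fixed; the tray may lie left or right; which pad is in which corner varies.
- pad_green: Green round pad, 80 mm across and 4 mm thick; origin at the centre of its underside, z up, top at +4 mm. One of four in the corners of the white tray (262 x 262 mm, walls 5 mm thick and 22 mm high, no dividers), 116 mm apart, each centre 68 mm from the two nearest walls. Tray and pads are fixed; the tray may lie left or right; which pad is in which corner varies.
Things that resemble listed ones, but are neither listed nor needed, are in the scene too. What is shaped like the knife but purple is not meant. Leave any orange look-alike of the plate alone.

How it is judged (in metres and radians):
At the end, for the whole second after the job is handed in: Knife on red, hole plate on blue, funnel on yellow, star nut on green, each centred within 12 mm, standing on the pad (underside 1 to 8 mm above the pad's origin), tilted less than 0.12 rad, at rest; the blank disc and plain ring within 15 mm of their starts (horizontal distance between knife and pad_red below 0.012 m and z of knife in the frame of pad_red between 0.001 and 0.008 m and angle between each of knife, plate, funnel, nut's own z axis and vertical below 0.12 rad and linear speed of each of knife, plate, funnel, nut below 0.01 m/s and horizontal distance between plate and pad_blue below 0.012 m and z of plate in the frame of pad_blue between 0.001 and 0.008 m and horizontal distance between funnel and pad_yellow below 0.012 m and z of funnel in the frame of pad_yellow between 0.001 and 0.008 m and horizontal distance between nut and pad_green below 0.012 m and z of nut in the frame of pad_green between 0.001 and 0.008 m and distance of each of blank_disc, plain_ring from where it was at the start of the episode below 0.015 m); the robot touches nothing.
It fails at once if the disc without holes is moved more than 20 mm from its place (distance of blank_disc from where it was at the start of the episode above 0.02 m).
It fails at once if the smooth ring is moved more than 20 mm from its place (distance of plain_ring from where it was at the start of the episode above 0.02 m).
It also fails if it takes over 118 s, if anything falls off the work surface, if the arm or the gripper's body presses on something with over 40 N, if the wrist force passes 120 N, or if a joint passes its speed limit or range.

ROBOT

A 7-joint arm with a two-finger parallel gripper is mounted at the origin on the work surface. World frame = base frame: x ahead of the robot, y to its left, z up, the work surface at z = 0. Lengths are in m, angles in degrees, forces in N, time in s.
With the tool pointing down it reaches from about 0.4 to 0.875 m from the base axis. Payload 6.5 kg.
Tool frame: the origin (TCP) lies on the centre line of the jaws, within the pads' length; the fingertips stand 14 mm ahead of it and the grasp point (between the pads) lies 5 mm behind it; z points along the fingers, y is the line along which they close (so a half turn about z gives the same grasp; the last joint's range is limited). The gripper opens to 85 mm and grips with 20 to 120 N. Pads are 22 mm wide; open, the fingers measure 114 mm over their backs; the gripper's body (76 mm by 85 mm) begins 54 mm behind the grasp point. The pads swing forward as they close: fully open they stand 13 mm farther back than shut.
Start: joints at [-78.507, 30.733, -0.252, 88.115, 0.149, 61.152, -4.079], TCP at [0.171, 0.627, 0.245] pointing down, gripper open.
Joint ranges: [-154.64, 154.64], [-21.42, 123.67], [-72.66, 72.17], [13.99, 137.28], [-74.86, 254.86], [10.95, 109.41], [-158.01, 158.01]. Speed limits (degrees/s): [136.94, 136.94, 180, 180, 180, 180, 180].

INTERFACE

Orientations are given as a 3x3 rotation matrix whose columns are the frame's x, y, z axes.
In Python, from bench import * gives the robot as it stands.
- The arm moves only by the tool servo_tool, never from a script. Its argument "targets" is a list of rows, each an object of numbers: "tx", "ty", "tz": the shift along the world's x, y, z in normalised numbers (1 is 500 mm); "wx", "wy", "wz": the turn, a rotation vector about the world's x, y, z in shares of pi/2 rad (1.0 is pi/2 rad); "hand": the finger opening in m, from 0 to 0.0854. In form: [{"tx": .., "ty": .., "tz": .., "wx": .., "wy": .., "wz": .., "hand": ..}, ...]. A call has 1 to 12 rows; each row is the pose to reach, as a shift and turn from the pose commanded when the call began; what a row does not reach only later rows make up. A row lasts 1/12 s, in which the tool goes at most 41.7 mm and 7.16 degrees, less where a joint would pass 70% of its speed; a pose out of reach is approached as far as the arm can. A call with a gripper value outside its range is refused whole. The fingers move at their own pace and stop on an object; the grip force is fixed at half the most. Time passes only in rows, so rows that repeat a pose let the fingers close. It gives the time, the measured TCP pose, the force, the opening and the grip force at its end, in the units of the state.
- observe(): the state, without advancing time (a new reading comes with each control period).
- get_image(name): name is "side" or "top"; returns the picture (400x640x3 uint8, red, green, blue); there is no depth.
- camera_model(name): a dict with "fx", "fy", "cx", "cy" (pixels), "pose" (4x4, takes a point from camera to world coordinates). Camera axes: x right, y down, z forward; pixel columns grow to the right and rows downward; lengths in m; the calibration is good to about 2 mm. A picture is of the moment at which its call begins. camera_model takes no time and is no camera call.
- job_done(): hands the job in; it is judged then, once.
Trained networks look in the newest picture that a camera, given by its name, has taken for a name from the list of things; names that differ only in an ending like _2 or _b are one class to them, and where a whole thing is asked for, a point or a joint stands for the part that bears it (a point fixed in the world has none). Each returns a list of dicts, best first, with "score" (0 to 1); they miss things now and then, are a little off and sometimes report something else, mostly with a low value. They report only what shows in the picture. A call takes as long as a camera call. They do not tell look-alikes from the thing itself.
- recognise(camera, name): "extent" ([left, top, width, height] as shares, 0 to 1, of the picture: columns of its width, rows of its height, round what is visible of it).
- outline_of(camera, name): "region" (400x640 bool, what is visible of it) and "extent" ([left, top, width, height] as shares, 0 to 1, of the picture: columns of its width, rows of its height, round what is visible of it).
- landmark_of(camera, name): "point" ([column, row] as shares, 0 to 1, of the picture: columns of its width, rows of its height: a listed point, or the origin of a listed thing).
The state is a dict: "time": time; "qpos": joint angles; "qd": joint speeds; "joint_torque": joint torques, N m; "position": TCP position; "ee_rot": TCP orientation; "contact_force": force on the tool from outside, world axes, zero at the start; "moment": the same for the moment, N m; "grip_width": finger opening in m; "grip_force": force on a finger pad.
Only numpy, scipy, OpenCV 4.12 (cv2) and the standard library are available. Lean on these libraries where they do the work, as an engineer would, in place of code of your own. Each camera call takes 0.05 s, during which the arm holds its last target. There are 200 camera calls.

## Working session

There is one attempt and no reset: what is moved stays moved. The work goes in short steps, Python scripts to look and compute and a tool call to move; the robot and the scene stay as the last step left them, time stands still between calls to the robot, and variables do not carry over. Pictures are saved under pics/ and viewed, at most 14 in all, crops included, and the job is handed in when it is done.

Besides the shell and the picture viewer there is one more tool, called after ">>>" as name(argument=value, ...), one argument or row to a line, values as JSON. servo_tool: Moves the arm, as the interface text tells. Its arguments: {"type":"object","properties":{"targets":{"type":"array"}},"required":["targets"]}

```bash
mkdir -p pics; ls
python3 - <<'E'
from bench import *
import cv2,numpy as np
for n in("top","side"):
    im=get_image(n); cv2.imwrite(f"pics/{n}0.png",im[:,:,::-1])
    c=camera_model(n); print(n,c["fx"],c["fy"],c["cx"],c["cy"],np.round(c["pose"],4).tolist())
s=observe(); print(s["time"],s["position"],np.round(s["ee_rot"],3).tolist(),s["grip_width"])
E
```

```text
pics
top 389.73913206909356 389.73913206909356 324.30440166011573 201.9635924436858 [[0.0046, -0.9886, 0.1505, 0.4032], [-1.0, -0.0057, -0.007, -0.0071], [0.0078, -0.1504, -0.9886, 0.849], [0.0, 0.0, 0.0, 1.0]]
side 507.2147092862515 507.2147092862515 319.9016181980941 198.5580574553671 [[0.9822, -0.113, 0.1499, 0.3776], [-0.1877, -0.5699, 0.8, -0.8092], [-0.005, -0.8139, -0.581, 0.6377], [0.0, 0.0, 0.0, 1.0]]
0.1 [0.17122454 0.62645549 0.24448964] [[-0.965, 0.264, -0.0], [0.264, 0.965, -0.002], [-0.0, -0.002, -1.0]] 0.08571931316907755
```

View pics/top0.png

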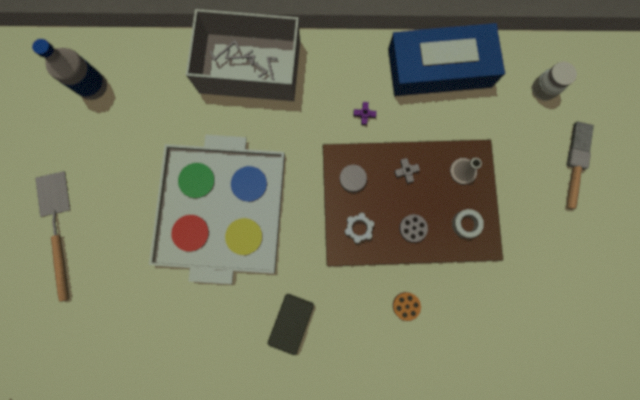

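View pics/side0.png

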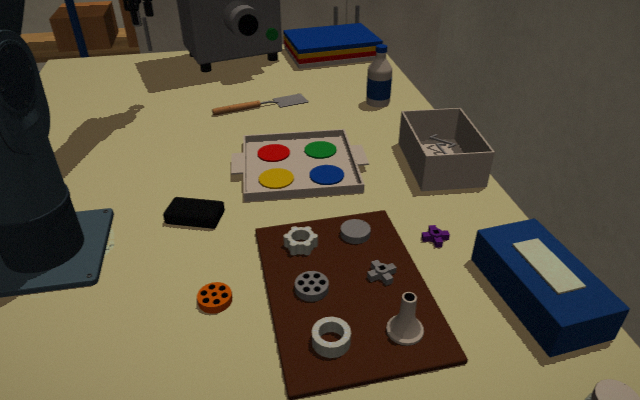

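The top view shows the tray at about (220,210): green (196,180), blue (249,184), red (190,233) and yellow (243,237). On the board are the blank disc (353,178), knife (407,171), funnel base (463,171), nut (359,228), hole plate (414,228) and plain ring (469,223). The purple cross (365,114) and orange plate (407,306) are decoys, and the side view agrees.

```bash
cat > h.py <<'E'
import numpy as np, cv2
from bench import *
C={n:camera_model(n) for n in("top","side")}
def ray(n,uv):
    c=C[n];P=np.array(c["pose"]);d=P[:3,:3]@[(uv[0]-c["cx"])/c["fx"],(uv[1]-c["cy"])/c["fy"],1]
    return P[:3,3],d/np.linalg.norm(d)
def onz(n,uv,z):
    o,d=ray(n,uv);return o+d*(z-o[2])/d[2]
def tri(a,b):
    o1,d1=ray("top",a);o2,d2=ray("side",b)
    t=np.linalg.lstsq(np.c_[d1,-d2],o2-o1,rcond=None)[0]
    p,q=o1+t[0]*d1,o2+t[1]*d2
    return (p+q)/2,np.linalg.norm(p-q)
E
python3 - <<'E'
from h import *
import pickle
# approx pixels (top, side), z of visible top
A=dict(knife=((407,171),(382,272)),plate=((414,228),(311,286)),nut=((359,228),(300,240)),funnel=((465,170),(405,320)),blank_disc=((353,178),(355,232)),plain_ring=((469,223),(331,337)),
 pad_red=((190,233),(273,153)),pad_blue=((249,184),(327,175)),pad_yellow=((243,237),(276,178)),pad_green=((196,180),(320,150)))
R={}
for n in("top","side"):get_image(n)
for k,a in A.items():
    pt={};rg={}
    for i,n in enumerate(("top","side")):
        L=[(np.array(r["point"])*[640,400],r["score"]) for r in landmark_of(n,k)]
        L=[l for l in L if np.hypot(*(l[0]-a[i]))<22]
        if L: pt[n]=L[0][0]
        for r in outline_of(n,k):
            m=r["region"];ys,xs=np.nonzero(m)
            if len(xs) and np.hypot(xs.mean()-a[i][0],ys.mean()-a[i][1])<22: rg[n]=m;break
    R[k]=(pt,rg)
    o=[k]
    if len(pt)==2: o+=["lm",*np.round(tri(pt["top"],pt["side"])[0],4),round(tri(pt["top"],pt["side"])[1],4)]
    if len(rg)==2:
        c=[np.array(np.nonzero(rg[n])[::-1]).mean(1) for n in("top","side")]
        p,e=tri(*c);o+=["outl",*np.round(p,4),round(e,4)]
    o+=[list(pt),list(rg)]
    print(*o)
pickle.dump(R,open("R.pkl","wb"))
print(observe()["time"])
E
```

```text
knife lm 0.6032 -0.1905 0.0109 0.0007 outl 0.6009 -0.1941 0.018 0.001 ['top', 'side'] ['top', 'side']
plate lm 0.4734 -0.2011 -0.0002 0.0048 outl 0.4748 -0.2027 0.0186 0.0013 ['top', 'side'] ['top', 'side']
nut lm 0.4778 -0.0767 0.0029 0.0001 outl 0.4743 -0.0879 0.0239 0.0002 ['top', 'side'] ['top', 'side']
funnel lm 0.6028 -0.3136 0.0031 0.004 outl 0.6018 -0.3173 0.0267 0.0007 ['top', 'side'] ['top', 'side']
blank_disc lm 0.5879 -0.071 0.0067 0.0052 outl 0.5828 -0.0754 0.019 0.0007 ['top', 'side'] ['top', 'side']
plain_ring lm 0.4894 -0.3198 0.0112 0.0038 outl 0.4859 -0.3187 0.0225 0.0033 ['top', 'side'] ['top', 'side']
pad_red lm 0.4603 0.2786 -0.0034 0.0001 outl 0.4644 0.2775 0.0046 0.0014 ['top', 'side'] ['top', 'side']
pad_blue lm 0.5715 0.1546 0.0066 0.0037 outl 0.5728 0.1541 0.0046 0.0003 ['top', 'side'] ['top', 'side']
pad_yellow outl 0.4567 0.1612 0.0045 0.0002 ['top'] ['top', 'side']
pad_green lm 0.576 0.2759 -0.0056 0.0047 outl 0.581 0.2704 0.004 0.0006 ['top', 'side'] ['top', 'side']
2.2
```

```bash
cat > fit.py <<'E'
from h import *
from scipy.optimize import minimize
t=np.linspace(0,2*np.pi,120,endpoint=False);circ=lambda r,c=(0,0):np.c_[c[0]+r*np.cos(t),c[1]+r*np.sin(t)]
rect=lambda a,b:np.array([[-a,-b],[a,-b],[a,b],[-a,b]])
def slices(k):
    if k=="knife": return [(z,[rect(.026,.007),rect(.007,.026),circ(.012)]) for z in np.linspace(0,.014,8)]+[(z,[circ(.012)]) for z in(.016,.018)]
    if k=="nut": return [(z,[circ(.0265)]+[circ(.007,(.025*np.cos(a),.025*np.sin(a))) for a in np.arange(6)*np.pi/3]) for z in np.linspace(0,.024,13)]
    if k=="funnel": return [(z,[circ(np.interp(z,[0,.005,.0051,.034,.075],[.029,.029,.024,.012,.011]))]) for z in np.linspace(0,.075,38)]
    if k.startswith("pad"): return [(z,[circ(.04)]) for z in(0,.002,.004)]
    h=.024 if k=="plain_ring" else .016
    return [(z,[circ(.029)]) for z in np.linspace(0,h,9)]
S=4
def render(n,k,x,y,z0,a):
    c=C[n];Pi=np.linalg.inv(np.array(c["pose"]));im=np.zeros((400*S,640*S),np.uint8)
    Rz=np.array([[np.cos(a),-np.sin(a)],[np.sin(a),np.cos(a)]])
    for z,ps in slices(k):
        for p in ps:
            q=p@Rz.T+[x,y];w=np.c_[q,np.full(len(q),z0+z)]@Pi[:3,:3].T+Pi[:3,3]
            uv=np.c_[w[:,0]/w[:,2]*c["fx"]+c["cx"],w[:,1]/w[:,2]*c["fy"]+c["cy"]]
            cv2.fillPoly(im,[np.round((uv+.5)*S*16-8).astype(np.int32)],1,shift=4)
    return cv2.resize(im.astype(np.float32),(640,400),interpolation=cv2.INTER_AREA)
def fill(m):
    cs,_=cv2.findContours(m.astype(np.uint8),cv2.RETR_EXTERNAL,cv2.CHAIN_APPROX_NONE);o=np.zeros(m.shape,np.uint8)
    cv2.drawContours(o,[max(cs,key=cv2.contourArea)],-1,1,-1);return o.astype(np.float32)
def fit(k,rg,x,y,z0,yaws):
    M={n:fill(m) for n,m in rg.items()}
    def cost(p,a0):
        v=0
        for n,m in M.items():
            r=render(n,k,p[0]/100,p[1]/100,z0,a0+p[2]*.2 if len(p)>2 else 0);v+=1-np.minimum(r,m).sum()/np.maximum(r,m).sum()
        return v
    best=None
    for a0 in yaws:
        p0=[x*100,y*100]+([0] if len(yaws)>1 else [])
        r=minimize(cost,p0,args=(a0,),method="Nelder-Mead",options=dict(initial_simplex=np.array([p0]+[np.array(p0)+.5*np.eye(len(p0))[i] for i in range(len(p0))]),maxiter=45))
        if best is None or r.fun<best[0]: best=(r.fun,r.x[0]/100,r.x[1]/100,np.degrees(a0+(r.x[2]*.2 if len(yaws)>1 else 0)))
    return best
E
python3 - <<'E'
from fit import *
import pickle
R=pickle.load(open("R.pkl","rb"))
for k,(pt,rg) in R.items():
    c=[np.array(np.nonzero(rg[n])[::-1]).mean(1) for n in("top","side")];p,_=tri(*c)
    y=np.radians({"knife":[0,25,45,70],"nut":[0,20,40]}.get(k,[0]))
    pad=k.startswith("pad")
    for z0 in ((0.,.003) if pad else (.012,)):
        print(k,z0,np.round(fit(k,rg,p[0],p[1],z0,y),4))
E
```

```text
knife 0.012 [ 0.2384  0.601  -0.1935 15.8937]
plate 0.012 [ 0.1391  0.4749 -0.2022  0.    ]
nut 0.012 [  0.1572   0.4744  -0.0872 -10.0046]
funnel 0.012 [ 0.1612  0.6016 -0.3191  0.    ]
blank_disc 0.012 [ 0.0986  0.5825 -0.0753  0.    ]
plain_ring 0.012 [ 0.1391  0.4854 -0.3178  0.    ]
pad_red 0.0 [0.1931 0.4648 0.2793 0.    ]
pad_red 0.003 [0.1724 0.4644 0.2772 0.    ]
pad_blue 0.0 [0.1472 0.574  0.1558 0.    ]
pad_blue 0.003 [0.1005 0.5731 0.1542 0.    ]
pad_yellow 0.0 [0.1434 0.4571 0.1634 0.    ]
pad_yellow 0.003 [0.0747 0.4571 0.1613 0.    ]
pad_green 0.0 [0.1965 0.5816 0.2712 0.    ]
pad_green 0.003 [0.1893 0.5813 0.27   0.    ]
```

Units first: shifts go in shares of 500 mm and turns go in shares of pi/2 rad. So -0.35 m is -0.7, 0.3 m is 0.6, -1.026 rad is -0.6532.

>>> servo_tool(
  targets=[
    {"tx": 0.6, "ty": -0.7, "wz": -0.6532, "hand": 0.075},
    {"tx": 0.6, "ty": -0.7, "wz": -0.6532, "hand": 0.075},
    {"tx": 0.6, "ty": -0.7, "wz": -0.6532, "hand": 0.075},
    {"tx": 0.6, "ty": -0.7, "wz": -0.6532, "hand": 0.075},
    {"tx": 0.6, "ty": -0.7, "wz": -0.6532, "hand": 0.075},
    {"tx": 0.6, "ty": -0.7, "wz": -0.6532, "hand": 0.075},
    {"tx": 0.6, "ty": -0.7, "wz": -0.6532, "hand": 0.075},
    {"tx": 0.6, "ty": -0.7, "wz": -0.6532, "hand": 0.075},
    {"tx": 0.6, "ty": -0.7, "wz": -0.6532, "hand": 0.075},
    {"tx": 0.6, "ty": -0.7, "wz": -0.6532, "hand": 0.075},
    {"tx": 0.6, "ty": -0.7, "wz": -0.6532, "hand": 0.075},
    {"tx": 0.6, "ty": -0.7, "wz": -0.6532, "hand": 0.075},
  ],
)

```text
$.targets[0]: bad value
```

Scaled: -0.35 m is -0.7, 0.3 m is 0.6, -1.026 rad is -0.6532.

>>> servo_tool(
  targets=[
    {"tx": 0.6, "ty": -0.7, "tz": 0, "wx": 0, "wy": 0, "wz": -0.6532, "hand": 0.075},
    {"tx": 0.6, "ty": -0.7, "tz": 0, "wx": 0, "wy": 0, "wz": -0.6532, "hand": 0.075},
    {"tx": 0.6, "ty": -0.7, "tz": 0, "wx": 0, "wy": 0, "wz": -0.6532, "hand": 0.075},
    {"tx": 0.6, "ty": -0.7, "tz": 0, "wx": 0, "wy": 0, "wz": -0.6532, "hand": 0.075},
    {"tx": 0.6, "ty": -0.7, "tz": 0, "wx": 0, "wy": 0, "wz": -0.6532, "hand": 0.075},
    {"tx": 0.6, "ty": -0.7, "tz": 0, "wx": 0, "wy": 0, "wz": -0.6532, "hand": 0.075},
    {"tx": 0.6, "ty": -0.7, "tz": 0, "wx": 0, "wy": 0, "wz": -0.6532, "hand": 0.075},
    {"tx": 0.6, "ty": -0.7, "tz": 0, "wx": 0, "wy": 0, "wz": -0.6532, "hand": 0.075},
    {"tx": 0.6, "ty": -0.7, "tz": 0, "wx": 0, "wy": 0, "wz": -0.6532, "hand": 0.075},
    {"tx": 0.6, "ty": -0.7, "tz": 0, "wx": 0, "wy": 0, "wz": -0.6532, "hand": 0.075},
    {"tx": 0.6, "ty": -0.7, "tz": 0, "wx": 0, "wy": 0, "wz": -0.6532, "hand": 0.075},
    {"tx": 0.6, "ty": -0.7, "tz": 0, "wx": 0, "wy": 0, "wz": -0.6532, "hand": 0.075},
  ],
)

```text
time: 3.2
position: [0.477, 0.2687, 0.2461]
ee_rot: [[-0.263, 0.965, 0.004], [0.965, 0.264, -0.003], [-0.004, 0.003, -1.0]]
contact_force: [1.2, -0.6, -0.3]
grip_width: 0.0752
grip_force: 0.0
```

Scaled: -0.478 m is -0.956, 0.004 m is 0.008.

>>> servo_tool(
  targets=[
    {"tx": 0.008, "ty": -0.956, "tz": -0.2, "wx": 0, "wy": 0, "wz": 0, "hand": 0.07},
    {"tx": 0.008, "ty": -0.956, "tz": -0.2, "wx": 0, "wy": 0, "wz": 0, "hand": 0.07},
    {"tx": 0.008, "ty": -0.956, "tz": -0.2, "wx": 0, "wy": 0, "wz": 0, "hand": 0.07},
    {"tx": 0.008, "ty": -0.956, "tz": -0.2, "wx": 0, "wy": 0, "wz": 0, "hand": 0.07},
    {"tx": 0.008, "ty": -0.956, "tz": -0.2, "wx": 0, "wy": 0, "wz": 0, "hand": 0.07},
    {"tx": 0.008, "ty": -0.956, "tz": -0.2, "wx": 0, "wy": 0, "wz": 0, "hand": 0.07},
    {"tx": 0.008, "ty": -0.956, "tz": -0.2, "wx": 0, "wy": 0, "wz": 0, "hand": 0.07},
    {"tx": 0.008, "ty": -0.956, "tz": -0.2, "wx": 0, "wy": 0, "wz": 0, "hand": 0.07},
    {"tx": 0.008, "ty": -0.956, "tz": -0.2, "wx": 0, "wy": 0, "wz": 0, "hand": 0.07},
    {"tx": 0.008, "ty": -0.956, "tz": -0.2, "wx": 0, "wy": 0, "wz": 0, "hand": 0.07},
    {"tx": 0.008, "ty": -0.956, "tz": -0.2, "wx": 0, "wy": 0, "wz": 0, "hand": 0.07},
    {"tx": 0.008, "ty": -0.956, "tz": -0.2, "wx": 0, "wy": 0, "wz": 0, "hand": 0.07},
  ],
)

```text
time: 4.2
position: [0.4748, -0.2047, 0.145]
ee_rot: [[-0.272, 0.962, 0.0], [0.962, 0.272, -0.001], [-0.001, -0.0, -1.0]]
contact_force: [0.7, -0.5, -0.5]
grip_width: 0.0696
grip_force: 0.0
```

>>> servo_tool(
  targets=[
    {"tx": 0, "ty": 0, "tz": 0, "wx": 0, "wy": 0, "wz": 0, "hand": 0.07},
    {"tx": 0, "ty": 0, "tz": 0, "wx": 0, "wy": 0, "wz": 0, "hand": 0.07},
    {"tx": 0, "ty": 0, "tz": 0, "wx": 0, "wy": 0, "wz": 0, "hand": 0.07},
  ],
)

```text
time: 4.45
position: [0.4756, -0.2, 0.1452]
ee_rot: [[-0.275, 0.961, -0.0], [0.961, 0.275, 0.001], [0.001, 0.0, -1.0]]
contact_force: [0.6, -0.3, -0.3]
grip_width: 0.0701
grip_force: 0.0
```

Scaled: -0.117 m is -0.234, -0.002 m is -0.004.

>>> servo_tool(
  targets=[
    {"tx": 0, "ty": -0.004, "tz": -0.08, "wx": 0, "wy": 0, "wz": 0, "hand": 0.07},
    {"tx": 0, "ty": -0.004, "tz": -0.14, "wx": 0, "wy": 0, "wz": 0, "hand": 0.07},
    {"tx": 0, "ty": -0.004, "tz": -0.18, "wx": 0, "wy": 0, "wz": 0, "hand": 0.07},
    {"tx": 0, "ty": -0.004, "tz": -0.21, "wx": 0, "wy": 0, "wz": 0, "hand": 0.07},
    {"tx": 0, "ty": -0.004, "tz": -0.224, "wx": 0, "wy": 0, "wz": 0, "hand": 0.07},
    {"tx": 0, "ty": -0.004, "tz": -0.234, "wx": 0, "wy": 0, "wz": 0, "hand": 0.07},
    {"tx": 0, "ty": -0.004, "tz": -0.234, "wx": 0, "wy": 0, "wz": 0, "hand": 0.07},
    {"tx": 0, "ty": -0.004, "tz": -0.234, "wx": 0, "wy": 0, "wz": 0, "hand": 0.07},
  ],
)

```text
time: 5.12
position: [0.4761, -0.2026, 0.029]
ee_rot: [[-0.275, 0.961, 0.001], [0.961, 0.275, -0.0], [-0.0, 0.001, -1.0]]
contact_force: [-0.3, -0.6, 0.0]
grip_width: 0.07
grip_force: 0.0
```

Run:
```python
from h import *
im=get_image("side");cv2.imwrite("pics/s1.png",cv2.resize(im[190:340,200:420,::-1],None,fx=3,fy=3,interpolation=cv2.INTER_CUBIC))
s=observe();print(s["time"],s["position"],s["contact_force"])
```

```text
5.1667 [ 0.47621717 -0.20284816  0.02922781] [ 1.33444117 -0.9849669  -0.41332697]
```

View pics/s1.png

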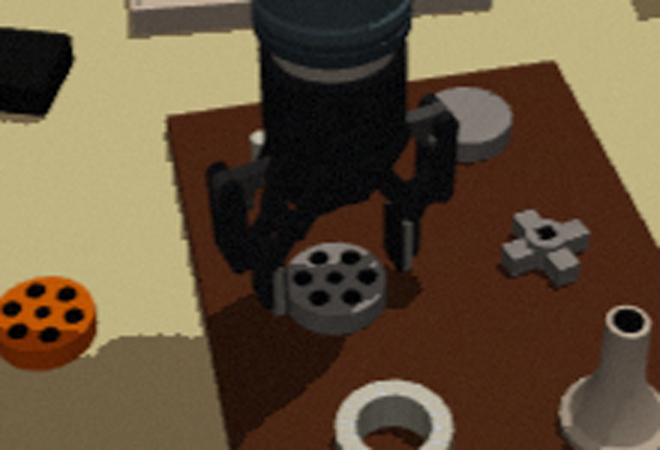

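The picture shows the fingers straddling the hole plate (crop ~(335,285)), with the tips just above the board. I'll go slightly lower, then close.

Scaled: -0.004 m is -0.008.

>>> servo_tool(
  targets=[
    {"tx": 0, "ty": 0, "tz": -0.008, "wx": 0, "wy": 0, "wz": 0, "hand": 0.07},
    {"tx": 0, "ty": 0, "tz": -0.008, "wx": 0, "wy": 0, "wz": 0, "hand": 0.045},
    {"tx": 0, "ty": 0, "tz": -0.008, "wx": 0, "wy": 0, "wz": 0, "hand": 0.045},
    {"tx": 0, "ty": 0, "tz": -0.008, "wx": 0, "wy": 0, "wz": 0, "hand": 0.045},
    {"tx": 0, "ty": 0, "tz": -0.008, "wx": 0, "wy": 0, "wz": 0, "hand": 0.045},
    {"tx": 0, "ty": 0, "tz": -0.008, "wx": 0, "wy": 0, "wz": 0, "hand": 0.045},
  ],
)

```text
time: 5.67
position: [0.4755, -0.203, 0.0251]
ee_rot: [[-0.274, 0.962, 0.001], [0.962, 0.274, 0.0], [0.0, 0.001, -1.0]]
contact_force: [-2.8, 1.2, 8.6]
grip_width: 0.0558
grip_force: 62.1
```

Scaled: 0.356 m is 0.712, 0.02 m is 0.04.

>>> servo_tool(
  targets=[
    {"tx": 0, "ty": 0, "tz": 0.04, "wx": 0, "wy": 0, "wz": 0, "hand": 0.045},
    {"tx": 0, "ty": 0, "tz": 0.1, "wx": 0, "wy": 0, "wz": 0, "hand": 0.045},
    {"tx": 0, "ty": 0, "tz": 0.16, "wx": 0, "wy": 0, "wz": 0, "hand": 0.045},
    {"tx": 0.015, "ty": 0.054, "tz": 0.16, "wx": 0, "wy": 0, "wz": 0, "hand": 0.045},
    {"tx": 0.194, "ty": 0.712, "tz": 0.16, "wx": 0, "wy": 0, "wz": 0, "hand": 0.045},
    {"tx": 0.194, "ty": 0.712, "tz": 0.16, "wx": 0, "wy": 0, "wz": 0, "hand": 0.045},
    {"tx": 0.194, "ty": 0.712, "tz": 0.16, "wx": 0, "wy": 0, "wz": 0, "hand": 0.045},
    {"tx": 0.194, "ty": 0.712, "tz": 0.16, "wx": 0, "wy": 0, "wz": 0, "hand": 0.045},
    {"tx": 0.194, "ty": 0.712, "tz": 0.16, "wx": 0, "wy": 0, "wz": 0, "hand": 0.045},
    {"tx": 0.194, "ty": 0.712, "tz": 0.16, "wx": 0, "wy": 0, "wz": 0, "hand": 0.045},
    {"tx": 0.194, "ty": 0.712, "tz": 0.16, "wx": 0, "wy": 0, "wz": 0, "hand": 0.045},
    {"tx": 0.194, "ty": 0.712, "tz": 0.16, "wx": 0, "wy": 0, "wz": 0, "hand": 0.045},
  ],
)

```text
time: 6.67
position: [0.5701, 0.1478, 0.1043]
ee_rot: [[-0.275, 0.962, -0.0], [0.962, 0.275, -0.0], [0.0, -0.0, -1.0]]
contact_force: [1.1, 0.2, -1.6]
grip_width: 0.0555
grip_force: 65.2
```

Scaled: -0.08 m is -0.16, -0.077 m is -0.154.

>>> servo_tool(
  targets=[
    {"tx": 0, "ty": 0, "tz": 0, "wx": 0, "wy": 0, "wz": 0, "hand": 0.045},
    {"tx": 0, "ty": 0, "tz": 0, "wx": 0, "wy": 0, "wz": 0, "hand": 0.045},
    {"tx": 0, "ty": 0, "tz": -0.06, "wx": 0, "wy": 0, "wz": 0, "hand": 0.045},
    {"tx": 0, "ty": 0, "tz": -0.1, "wx": 0, "wy": 0, "wz": 0, "hand": 0.045},
    {"tx": 0, "ty": 0, "tz": -0.13, "wx": 0, "wy": 0, "wz": 0, "hand": 0.045},
    {"tx": 0, "ty": 0, "tz": -0.154, "wx": 0, "wy": 0, "wz": 0, "hand": 0.045},
    {"tx": 0, "ty": 0, "tz": -0.16, "wx": 0, "wy": 0, "wz": 0, "hand": 0.045},
    {"tx": 0, "ty": 0, "tz": -0.16, "wx": 0, "wy": 0, "wz": 0, "hand": 0.045},
    {"tx": 0, "ty": 0, "tz": -0.16, "wx": 0, "wy": 0, "wz": 0, "hand": 0.045},
  ],
)

```text
time: 7.42
position: [0.5709, 0.1451, 0.025]
ee_rot: [[-0.274, 0.962, 0.001], [0.962, 0.274, -0.0], [-0.0, 0.001, -1.0]]
contact_force: [1.0, -0.5, -1.7]
grip_width: 0.0556
grip_force: 65.3
```

Scaled: 0.009 m is 0.018, -0.002 m is -0.004.

>>> servo_tool(
  targets=[
    {"tx": 0.005, "ty": 0.018, "tz": 0, "wx": 0, "wy": 0, "wz": 0, "hand": 0.045},
    {"tx": 0.005, "ty": 0.018, "tz": -0.004, "wx": 0, "wy": 0, "wz": 0, "hand": 0.045},
    {"tx": 0.005, "ty": 0.018, "tz": -0.008, "wx": 0, "wy": 0, "wz": 0, "hand": 0.045},
    {"tx": 0.005, "ty": 0.018, "tz": -0.008, "wx": 0, "wy": 0, "wz": 0, "hand": 0.045},
  ],
)

```text
time: 7.75
position: [0.5741, 0.1569, 0.0222]
ee_rot: [[-0.276, 0.961, 0.002], [0.961, 0.276, 0.003], [0.002, 0.003, -1.0]]
contact_force: [-2.1, 3.2, 10.9]
grip_width: 0.0559
grip_force: 66.6
```

Run:
```python
from h import *
im=get_image("side");cv2.imwrite("pics/s2.png",cv2.resize(im[100:220,220:390,::-1],None,fx=4,fy=4,interpolation=cv2.INTER_CUBIC))
s=observe();print(s["time"],s["position"],s["contact_force"])
```

```text
7.8 [0.57404543 0.15687697 0.02217677] [-1.82940938  3.17573865 11.55619604]
```

View pics/s2.png

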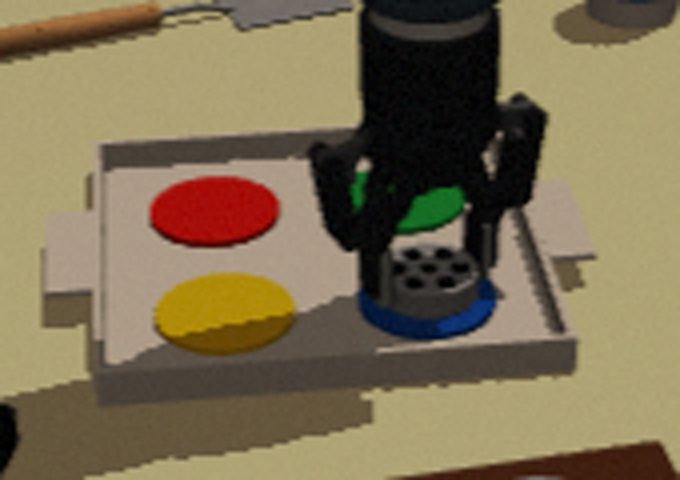

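Plate held over blue (crop ~(430,280)) and touching it: the pad's top is about 3 mm below the board's, i.e. roughly z = 9 mm. I'll nudge it slightly in y, then release and rise.

Scaled: 0.1 m is 0.2, -0.003 m is -0.006.

>>> servo_tool(
  targets=[
    {"tx": 0, "ty": 0, "tz": 0.006, "wx": 0, "wy": 0, "wz": 0, "hand": 0.045},
    {"tx": -0.002, "ty": -0.006, "tz": 0.006, "wx": 0, "wy": 0, "wz": 0, "hand": 0.045},
    {"tx": -0.002, "ty": -0.006, "tz": 0.002, "wx": 0, "wy": 0, "wz": 0, "hand": 0.045},
    {"tx": -0.002, "ty": -0.006, "tz": 0.002, "wx": 0, "wy": 0, "wz": 0, "hand": 0.07},
    {"tx": -0.002, "ty": -0.006, "tz": 0.002, "wx": 0, "wy": 0, "wz": 0, "hand": 0.07},
    {"tx": -0.002, "ty": -0.006, "tz": 0.002, "wx": 0, "wy": 0, "wz": 0, "hand": 0.07},
    {"tx": -0.002, "ty": -0.006, "tz": 0.002, "wx": 0, "wy": 0, "wz": 0, "hand": 0.07},
    {"tx": -0.002, "ty": -0.006, "tz": 0.04, "wx": 0, "wy": 0, "wz": 0, "hand": 0.07},
    {"tx": -0.002, "ty": -0.006, "tz": 0.12, "wx": 0, "wy": 0, "wz": 0, "hand": 0.07},
    {"tx": -0.002, "ty": -0.006, "tz": 0.2, "wx": 0, "wy": 0, "wz": 0, "hand": 0.07},
    {"tx": -0.002, "ty": -0.006, "tz": 0.2, "wx": 0, "wy": 0, "wz": 0, "hand": 0.07},
  ],
)

```text
time: 8.72
position: [0.5765, 0.1522, 0.1272]
ee_rot: [[-0.274, 0.962, 0.011], [0.962, 0.274, 0.003], [0.0, 0.011, -1.0]]
contact_force: [1.6, -1.0, 1.0]
grip_width: 0.0699
grip_force: 0.0
```

Scaled: -0.24 m is -0.48, -0.1 m is -0.2, -0.453 rad is -0.2884.

>>> servo_tool(
  targets=[
    {"tx": -0.2, "ty": -0.48, "tz": 0, "wx": 0, "wy": 0, "wz": -0.2884, "hand": 0.077},
    {"tx": -0.2, "ty": -0.48, "tz": 0, "wx": 0, "wy": 0, "wz": -0.2884, "hand": 0.077},
    {"tx": -0.2, "ty": -0.48, "tz": 0, "wx": 0, "wy": 0, "wz": -0.2884, "hand": 0.077},
    {"tx": -0.2, "ty": -0.48, "tz": 0, "wx": 0, "wy": 0, "wz": -0.2884, "hand": 0.077},
    {"tx": -0.2, "ty": -0.48, "tz": 0, "wx": 0, "wy": 0, "wz": -0.2884, "hand": 0.077},
    {"tx": -0.2, "ty": -0.48, "tz": 0, "wx": 0, "wy": 0, "wz": -0.2884, "hand": 0.077},
    {"tx": -0.2, "ty": -0.48, "tz": 0, "wx": 0, "wy": 0, "wz": -0.2884, "hand": 0.077},
    {"tx": -0.2, "ty": -0.48, "tz": 0, "wx": 0, "wy": 0, "wz": -0.2884, "hand": 0.077},
    {"tx": -0.2, "ty": -0.48, "tz": 0, "wx": 0, "wy": 0, "wz": -0.2884, "hand": 0.077},
    {"tx": -0.2, "ty": -0.48, "tz": 0, "wx": 0, "wy": 0, "wz": -0.2884, "hand": 0.077},
  ],
)

```text
time: 9.55
position: [0.4727, -0.0869, 0.1202]
ee_rot: [[0.172, 0.985, 0.0], [0.985, -0.172, 0.001], [0.001, 0.0, -1.0]]
contact_force: [0.6, 0.8, 0.5]
grip_width: 0.077
grip_force: 0.0
```

```bash
cat > chk.py <<'E'
from fit import *
import sys
def chk(parts,cams=("top","side")):
    "parts: {name:(x,y,z0)} fit near there"
    for n in cams:get_image(n)
    for k,(x,y,z0) in parts.items():
        rg={}
        for n in cams:
            e=render(n,k,x,y,z0,0)
            c=[(np.minimum(e,r["region"]).sum(),i,r["region"]) for i,r in enumerate(outline_of(n,k))]
            if c and max(c)[0]>20: rg[n]=max(c)[2]
        ya=np.radians({"knife":[0,25,45,70],"nut":[0,20,40]}.get(k,[0]))
        print(k,list(rg),np.round(fit(k,rg,x,y,z0,ya),4) if rg else "none")
E
python3 - <<'E'
from chk import *
chk(dict(plate=(.573,.153,.009),pad_blue=(.573,.153,.005),pad_green=(.581,.27,.005)))
s=observe();print(s["time"],s["position"],s["contact_force"])
E
```

```text
plate ['top', 'side'] [0.8503 0.5723 0.1511 0.    ]
pad_blue ['top', 'side'] [0.9734 0.5723 0.154  0.    ]
pad_green ['top', 'side'] [0.8578 0.5799 0.2693 0.    ]
9.95 [ 0.47201984 -0.08794814  0.12024456] [-0.57632381 -1.05364798 -0.31496494]
```

Scaled: -0.092 m is -0.184, 0.002 m is 0.004.

>>> servo_tool(
  targets=[
    {"tx": 0.004, "ty": 0, "tz": -0.06, "wx": 0, "wy": 0, "wz": 0, "hand": 0.077},
    {"tx": 0.004, "ty": 0, "tz": -0.12, "wx": 0, "wy": 0, "wz": 0, "hand": 0.077},
    {"tx": 0.004, "ty": 0, "tz": -0.16, "wx": 0, "wy": 0, "wz": 0, "hand": 0.077},
    {"tx": 0.004, "ty": 0, "tz": -0.176, "wx": 0, "wy": 0, "wz": 0, "hand": 0.077},
    {"tx": 0.004, "ty": 0, "tz": -0.184, "wx": 0, "wy": 0, "wz": 0, "hand": 0.077},
    {"tx": 0.004, "ty": 0, "tz": -0.184, "wx": 0, "wy": 0, "wz": 0, "hand": 0.05},
    {"tx": 0.004, "ty": 0, "tz": -0.184, "wx": 0, "wy": 0, "wz": 0, "hand": 0.05},
    {"tx": 0.004, "ty": 0, "tz": -0.184, "wx": 0, "wy": 0, "wz": 0, "hand": 0.05},
    {"tx": 0.004, "ty": 0, "tz": -0.184, "wx": 0, "wy": 0, "wz": 0, "hand": 0.05},
    {"tx": 0.004, "ty": 0, "tz": -0.184, "wx": 0, "wy": 0, "wz": 0, "hand": 0.05},
  ],
)

```text
time: 10.78
position: [0.4747, -0.0885, 0.0293]
ee_rot: [[0.174, 0.985, 0.002], [0.985, -0.174, -0.0], [0.0, 0.002, -1.0]]
contact_force: [-1.2, 0.5, 7.0]
grip_width: 0.0612
grip_force: 65.8
```

>>> servo_tool(
  targets=[
    {"tx": 0, "ty": 0, "tz": 0.06, "wx": 0, "wy": 0, "wz": 0, "hand": 0.05},
    {"tx": 0, "ty": 0.02, "tz": 0.13, "wx": 0, "wy": 0, "wz": 0, "hand": 0.05},
    {"tx": 0.024, "ty": 0.08, "tz": 0.16, "wx": 0, "wy": 0, "wz": 0, "hand": 0.05},
    {"tx": 0.212, "ty": 0.714, "tz": 0.16, "wx": 0, "wy": 0, "wz": 0, "hand": 0.05},
    {"tx": 0.212, "ty": 0.714, "tz": 0.16, "wx": 0, "wy": 0, "wz": 0, "hand": 0.05},
    {"tx": 0.212, "ty": 0.714, "tz": 0.16, "wx": 0, "wy": 0, "wz": 0, "hand": 0.05},
    {"tx": 0.212, "ty": 0.714, "tz": 0.16, "wx": 0, "wy": 0, "wz": 0, "hand": 0.05},
    {"tx": 0.212, "ty": 0.714, "tz": 0.16, "wx": 0, "wy": 0, "wz": 0, "hand": 0.05},
    {"tx": 0.212, "ty": 0.714, "tz": 0.16, "wx": 0, "wy": 0, "wz": 0, "hand": 0.05},
    {"tx": 0.212, "ty": 0.714, "tz": 0.16, "wx": 0, "wy": 0, "wz": 0, "hand": 0.05},
    {"tx": 0.212, "ty": 0.714, "tz": 0.16, "wx": 0, "wy": 0, "wz": 0, "hand": 0.05},
    {"tx": 0.212, "ty": 0.714, "tz": 0.16, "wx": 0, "wy": 0, "wz": 0, "hand": 0.05},
  ],
)

```text
time: 11.78
position: [0.5799, 0.2805, 0.1082]
ee_rot: [[0.163, 0.987, 0.002], [0.987, -0.163, 0.007], [0.007, 0.001, -1.0]]
contact_force: [0.2, 0.9, -1.6]
grip_width: 0.0612
grip_force: 66.7
```

Scaled: -0.078 m is -0.156, -0.07 m is -0.14.

>>> servo_tool(
  targets=[
    {"tx": 0, "ty": 0, "tz": 0, "wx": 0, "wy": 0, "wz": 0, "hand": 0.05},
    {"tx": 0, "ty": 0, "tz": 0, "wx": 0, "wy": 0, "wz": 0, "hand": 0.05},
    {"tx": 0, "ty": 0, "tz": -0.06, "wx": 0, "wy": 0, "wz": 0, "hand": 0.05},
    {"tx": 0, "ty": 0, "tz": -0.11, "wx": 0, "wy": 0, "wz": 0, "hand": 0.05},
    {"tx": 0, "ty": 0, "tz": -0.14, "wx": 0, "wy": 0, "wz": 0, "hand": 0.05},
    {"tx": 0, "ty": 0, "tz": -0.156, "wx": 0, "wy": 0, "wz": 0, "hand": 0.05},
    {"tx": 0, "ty": 0, "tz": -0.156, "wx": 0, "wy": 0, "wz": 0, "hand": 0.05},
    {"tx": 0, "ty": 0, "tz": -0.156, "wx": 0, "wy": 0, "wz": 0, "hand": 0.05},
  ],
)

```text
time: 12.45
position: [0.5804, 0.2679, 0.0309]
ee_rot: [[0.175, 0.985, 0.001], [0.985, -0.175, -0.0], [-0.0, 0.001, -1.0]]
contact_force: [0.7, 0.4, -1.4]
grip_width: 0.0608
grip_force: 66.8
```

Scaled: -0.004 m is -0.008, -0.002 m is -0.004.

>>> servo_tool(
  targets=[
    {"tx": 0, "ty": 0.001, "tz": -0.004, "wx": 0, "wy": 0, "wz": 0, "hand": 0.05},
    {"tx": 0, "ty": 0.001, "tz": -0.008, "wx": 0, "wy": 0, "wz": 0, "hand": 0.05},
    {"tx": 0, "ty": 0.001, "tz": -0.008, "wx": 0, "wy": 0, "wz": 0, "hand": 0.05},
  ],
)

```text
time: 12.7
position: [0.5802, 0.2695, 0.0269]
ee_rot: [[0.174, 0.985, 0.001], [0.985, -0.174, 0.001], [0.001, 0.001, -1.0]]
contact_force: [-0.9, 0.1, -2.6]
grip_width: 0.0614
grip_force: 66.8
```

Scaled: 0.1 m is 0.2, 0.06 m is 0.12.

>>> servo_tool(
  targets=[
    {"tx": 0, "ty": 0, "tz": -0.003, "wx": 0, "wy": 0, "wz": 0, "hand": 0.05},
    {"tx": 0, "ty": 0, "tz": -0.003, "wx": 0, "wy": 0, "wz": 0, "hand": 0.05},
    {"tx": 0, "ty": 0, "tz": -0.003, "wx": 0, "wy": 0, "wz": 0, "hand": 0.075},
    {"tx": 0, "ty": 0, "tz": -0.003, "wx": 0, "wy": 0, "wz": 0, "hand": 0.075},
    {"tx": 0, "ty": 0, "tz": -0.003, "wx": 0, "wy": 0, "wz": 0, "hand": 0.075},
    {"tx": 0, "ty": 0, "tz": -0.003, "wx": 0, "wy": 0, "wz": 0, "hand": 0.075},
    {"tx": 0, "ty": 0, "tz": 0.04, "wx": 0, "wy": 0, "wz": 0, "hand": 0.075},
    {"tx": 0, "ty": 0, "tz": 0.12, "wx": 0, "wy": 0, "wz": 0, "hand": 0.075},
    {"tx": 0, "ty": 0, "tz": 0.2, "wx": 0, "wy": 0, "wz": 0, "hand": 0.075},
    {"tx": 0, "ty": 0, "tz": 0.2, "wx": 0, "wy": 0, "wz": 0, "hand": 0.075},
  ],
)

```text
time: 13.53
position: [0.5846, 0.2702, 0.1339]
ee_rot: [[0.175, 0.985, 0.011], [0.985, -0.175, 0.005], [0.007, 0.01, -1.0]]
contact_force: [2.7, 0.6, 0.8]
grip_width: 0.075
grip_force: 0.0
```

Scaled: -0.463 m is -0.926, 0.021 m is 0.042, 0.452 rad is 0.2878.

>>> servo_tool(
  targets=[
    {"tx": 0.042, "ty": -0.926, "tz": 0, "wx": 0, "wy": 0, "wz": 0.2878, "hand": 0.066},
    {"tx": 0.042, "ty": -0.926, "tz": 0, "wx": 0, "wy": 0, "wz": 0.2878, "hand": 0.066},
    {"tx": 0.042, "ty": -0.926, "tz": 0, "wx": 0, "wy": 0, "wz": 0.2878, "hand": 0.066},
    {"tx": 0.042, "ty": -0.926, "tz": 0, "wx": 0, "wy": 0, "wz": 0.2878, "hand": 0.066},
    {"tx": 0.042, "ty": -0.926, "tz": 0, "wx": 0, "wy": 0, "wz": 0.2878, "hand": 0.066},
    {"tx": 0.042, "ty": -0.926, "tz": 0, "wx": 0, "wy": 0, "wz": 0.2878, "hand": 0.066},
    {"tx": 0.042, "ty": -0.926, "tz": 0, "wx": 0, "wy": 0, "wz": 0.2878, "hand": 0.066},
    {"tx": 0.042, "ty": -0.926, "tz": 0, "wx": 0, "wy": 0, "wz": 0.2878, "hand": 0.066},
    {"tx": 0.042, "ty": -0.926, "tz": 0, "wx": 0, "wy": 0, "wz": 0.2878, "hand": 0.066},
    {"tx": 0.042, "ty": -0.926, "tz": 0, "wx": 0, "wy": 0, "wz": 0.2878, "hand": 0.066},
    {"tx": 0.042, "ty": -0.926, "tz": 0, "wx": 0, "wy": 0, "wz": 0.2878, "hand": 0.066},
    {"tx": 0.042, "ty": -0.926, "tz": 0, "wx": 0, "wy": 0, "wz": 0.2878, "hand": 0.066},
  ],
)

```text
time: 14.53
position: [0.5992, -0.2051, 0.1273]
ee_rot: [[-0.263, 0.965, 0.001], [0.965, 0.263, -0.007], [-0.007, -0.001, -1.0]]
contact_force: [-1.6, -1.3, 0.7]
grip_width: 0.0661
grip_force: 0.0
```

>>> servo_tool(
  targets=[
    {"tx": 0, "ty": 0, "tz": 0, "wx": 0, "wy": 0, "wz": 0, "hand": 0.066},
    {"tx": 0, "ty": 0, "tz": 0, "wx": 0, "wy": 0, "wz": 0, "hand": 0.066},
    {"tx": 0, "ty": 0, "tz": 0, "wx": 0, "wy": 0, "wz": 0, "hand": 0.066},
  ],
)

```text
time: 14.78
position: [0.6011, -0.1919, 0.126]
ee_rot: [[-0.275, 0.961, -0.0], [0.961, 0.275, 0.001], [0.001, 0.0, -1.0]]
contact_force: [0.6, 0.3, -0.3]
grip_width: 0.0663
grip_force: 0.0
```

Run:
```python
from chk import *
chk(dict(plate=(.573,.153,.009),nut=(.581,.27,.009),pad_red=(.464,.277,.005)))
s=observe();print(s["time"],s["position"],s["contact_force"])
im=get_image("top");cv2.imwrite("pics/t3.png",cv2.resize(im[130:290,140:510,::-1],None,fx=2,fy=2,interpolation=cv2.INTER_CUBIC))
```

```text
plate ['top', 'side'] [0.1552 0.5715 0.1508 0.    ]
nut ['top', 'side'] [  0.246    0.5807   0.2713 -11.3125]
pad_red ['side'] [0.0381 0.4641 0.2737 0.    ]
15.1833 [ 0.60093868 -0.19337445  0.12631307] [-0.25538977 -0.32736638 -1.0534668 ]
```

View pics/t3.png

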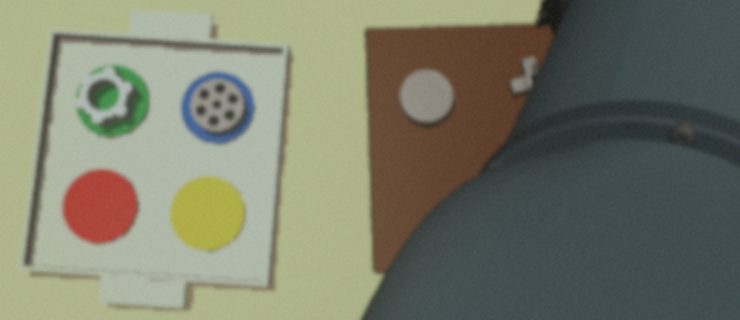

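Nut is centred on green (crop (108,96)) and the plate on blue (217,104), allowing for parallax; the fits agree to 3 mm. The arm is above the knife, so I'll grasp it.

Scaled: -0.1 m is -0.2, -0.095 m is -0.19.

>>> servo_tool(
  targets=[
    {"tx": 0, "ty": 0, "tz": -0.07, "wx": 0, "wy": 0, "wz": 0, "hand": 0.066},
    {"tx": 0, "ty": 0, "tz": -0.13, "wx": 0, "wy": 0, "wz": 0, "hand": 0.066},
    {"tx": 0, "ty": 0, "tz": -0.17, "wx": 0, "wy": 0, "wz": 0, "hand": 0.066},
    {"tx": 0, "ty": 0, "tz": -0.19, "wx": 0, "wy": 0, "wz": 0, "hand": 0.066},
    {"tx": 0, "ty": 0, "tz": -0.2, "wx": 0, "wy": 0, "wz": 0, "hand": 0.066},
    {"tx": 0, "ty": 0, "tz": -0.2, "wx": 0, "wy": 0, "wz": 0, "hand": 0.04},
    {"tx": 0, "ty": 0, "tz": -0.2, "wx": 0, "wy": 0, "wz": 0, "hand": 0.04},
    {"tx": 0, "ty": 0, "tz": -0.2, "wx": 0, "wy": 0, "wz": 0, "hand": 0.04},
    {"tx": 0, "ty": 0, "tz": -0.2, "wx": 0, "wy": 0, "wz": 0, "hand": 0.04},
    {"tx": 0, "ty": 0, "tz": -0.2, "wx": 0, "wy": 0, "wz": 0, "hand": 0.04},
  ],
)

```text
time: 16.07
position: [0.6014, -0.194, 0.0271]
ee_rot: [[-0.274, 0.962, 0.001], [0.962, 0.274, -0.0], [-0.001, 0.001, -1.0]]
contact_force: [-0.0, -0.7, -1.8]
grip_width: 0.0499
grip_force: 62.3
```

Scaled: 0.08 m is 0.16, 0.06 m is 0.12.

>>> servo_tool(
  targets=[
    {"tx": 0, "ty": 0, "tz": 0.06, "wx": 0, "wy": 0, "wz": 0, "hand": 0.04},
    {"tx": 0, "ty": 0, "tz": 0.12, "wx": 0, "wy": 0, "wz": 0, "hand": 0.04},
    {"tx": -0.012, "ty": 0.04, "tz": 0.16, "wx": 0, "wy": 0, "wz": 0, "hand": 0.04},
    {"tx": -0.03, "ty": 0.1, "tz": 0.16, "wx": 0, "wy": 0, "wz": 0, "hand": 0.04},
  ],
)

```text
time: 16.4
position: [0.5892, -0.1486, 0.1116]
ee_rot: [[-0.268, 0.963, 0.01], [0.963, 0.268, -0.005], [-0.007, 0.008, -1.0]]
contact_force: [1.2, 1.2, -2.0]
grip_width: 0.0499
grip_force: 63.2
```

Scaled: 0.42 m is 0.84, -0.122 m is -0.244.

>>> servo_tool(
  targets=[
    {"tx": -0.244, "ty": 0.84, "tz": 0, "wx": 0, "wy": 0, "wz": 0, "hand": 0.04},
    {"tx": -0.244, "ty": 0.84, "tz": 0, "wx": 0, "wy": 0, "wz": 0, "hand": 0.04},
    {"tx": -0.244, "ty": 0.84, "tz": 0, "wx": 0, "wy": 0, "wz": 0, "hand": 0.04},
    {"tx": -0.244, "ty": 0.84, "tz": 0, "wx": 0, "wy": 0, "wz": 0, "hand": 0.04},
    {"tx": -0.244, "ty": 0.84, "tz": 0, "wx": 0, "wy": 0, "wz": 0, "hand": 0.04},
    {"tx": -0.244, "ty": 0.84, "tz": 0, "wx": 0, "wy": 0, "wz": 0, "hand": 0.04},
    {"tx": -0.244, "ty": 0.84, "tz": 0, "wx": 0, "wy": 0, "wz": 0, "hand": 0.04},
    {"tx": -0.244, "ty": 0.84, "tz": 0, "wx": 0, "wy": 0, "wz": 0, "hand": 0.04},
    {"tx": -0.244, "ty": 0.84, "tz": 0, "wx": 0, "wy": 0, "wz": 0, "hand": 0.04},
    {"tx": -0.244, "ty": 0.84, "tz": 0, "wx": 0, "wy": 0, "wz": 0, "hand": 0.04},
    {"tx": -0.244, "ty": 0.84, "tz": 0, "wx": 0, "wy": 0, "wz": 0, "hand": 0.04},
    {"tx": -0.244, "ty": 0.84, "tz": 0, "wx": 0, "wy": 0, "wz": 0, "hand": 0.04},
  ],
)

```text
time: 17.4
position: [0.4614, 0.2834, 0.1065]
ee_rot: [[-0.283, 0.959, -0.001], [0.959, 0.283, 0.004], [0.004, 0.001, -1.0]]
contact_force: [0.5, -0.4, -0.9]
grip_width: 0.0501
grip_force: 63.2
```

Scaled: -0.08 m is -0.16, -0.078 m is -0.156.

>>> servo_tool(
  targets=[
    {"tx": 0, "ty": 0, "tz": 0, "wx": 0, "wy": 0, "wz": 0, "hand": 0.04},
    {"tx": 0, "ty": 0, "tz": 0, "wx": 0, "wy": 0, "wz": 0, "hand": 0.04},
    {"tx": 0, "ty": 0, "tz": -0.06, "wx": 0, "wy": 0, "wz": 0, "hand": 0.04},
    {"tx": 0, "ty": 0, "tz": -0.11, "wx": 0, "wy": 0, "wz": 0, "hand": 0.04},
    {"tx": 0, "ty": 0, "tz": -0.14, "wx": 0, "wy": 0, "wz": 0, "hand": 0.04},
    {"tx": 0, "ty": 0, "tz": -0.156, "wx": 0, "wy": 0, "wz": 0, "hand": 0.04},
    {"tx": 0, "ty": 0, "tz": -0.16, "wx": 0, "wy": 0, "wz": 0, "hand": 0.04},
    {"tx": 0, "ty": 0, "tz": -0.16, "wx": 0, "wy": 0, "wz": 0, "hand": 0.04},
  ],
)

```text
time: 18.07
position: [0.4645, 0.275, 0.0264]
ee_rot: [[-0.272, 0.962, 0.0], [0.962, 0.272, -0.001], [-0.001, -0.0, -1.0]]
contact_force: [0.8, 0.7, -1.9]
grip_width: 0.0501
grip_force: 63.2
```

Scaled: -0.003 m is -0.006, -0.0015 m is -0.003.

>>> servo_tool(
  targets=[
    {"tx": 0, "ty": 0.002, "tz": -0.003, "wx": 0, "wy": 0, "wz": 0, "hand": 0.04},
    {"tx": 0, "ty": 0.002, "tz": -0.006, "wx": 0, "wy": 0, "wz": 0, "hand": 0.04},
    {"tx": 0, "ty": 0.002, "tz": -0.006, "wx": 0, "wy": 0, "wz": 0, "hand": 0.04},
  ],
)

```text
time: 18.32
position: [0.4644, 0.2776, 0.024]
ee_rot: [[-0.274, 0.962, 0.001], [0.962, 0.274, 0.001], [0.001, 0.001, -1.0]]
contact_force: [0.3, -0.6, 0.3]
grip_width: 0.0502
grip_force: 63.3
```

Scaled: 0.145 m is 0.29, 0.06 m is 0.12.

>>> servo_tool(
  targets=[
    {"tx": 0, "ty": -0.002, "tz": -0.0014, "wx": 0, "wy": 0, "wz": 0, "hand": 0.04},
    {"tx": 0, "ty": -0.002, "tz": -0.0014, "wx": 0, "wy": 0, "wz": 0, "hand": 0.066},
    {"tx": 0, "ty": -0.002, "tz": -0.0014, "wx": 0, "wy": 0, "wz": 0, "hand": 0.066},
    {"tx": 0, "ty": -0.002, "tz": -0.0014, "wx": 0, "wy": 0, "wz": 0, "hand": 0.066},
    {"tx": 0, "ty": -0.002, "tz": -0.0014, "wx": 0, "wy": 0, "wz": 0, "hand": 0.066},
    {"tx": 0, "ty": -0.002, "tz": 0.04, "wx": 0, "wy": 0, "wz": 0, "hand": 0.066},
    {"tx": 0, "ty": -0.002, "tz": 0.12, "wx": 0, "wy": 0, "wz": 0, "hand": 0.066},
    {"tx": 0, "ty": -0.002, "tz": 0.2, "wx": 0, "wy": 0, "wz": 0, "hand": 0.066},
    {"tx": 0, "ty": -0.002, "tz": 0.28, "wx": 0, "wy": 0, "wz": 0, "hand": 0.066},
    {"tx": 0, "ty": -0.002, "tz": 0.29, "wx": 0, "wy": 0, "wz": 0, "hand": 0.066},
  ],
)

```text
time: 19.15
position: [0.4673, 0.2775, 0.1745]
ee_rot: [[-0.273, 0.962, 0.008], [0.962, 0.273, 0.006], [0.003, 0.009, -1.0]]
contact_force: [1.2, 0.2, -0.1]
grip_width: 0.066
grip_force: 0.0
```

Scaled: -0.435 m is -0.87, 0.1 m is 0.2.

>>> servo_tool(
  targets=[
    {"tx": 0.2, "ty": -0.87, "tz": 0, "wx": 0, "wy": 0, "wz": 0, "hand": 0.05},
    {"tx": 0.2, "ty": -0.87, "tz": 0, "wx": 0, "wy": 0, "wz": 0, "hand": 0.05},
    {"tx": 0.2, "ty": -0.87, "tz": 0, "wx": 0, "wy": 0, "wz": 0, "hand": 0.05},
    {"tx": 0.2, "ty": -0.87, "tz": 0, "wx": 0, "wy": 0, "wz": 0, "hand": 0.05},
    {"tx": 0.2, "ty": -0.87, "tz": 0, "wx": 0, "wy": 0, "wz": 0, "hand": 0.05},
    {"tx": 0.2, "ty": -0.87, "tz": 0, "wx": 0, "wy": 0, "wz": 0, "hand": 0.05},
    {"tx": 0.2, "ty": -0.87, "tz": 0, "wx": 0, "wy": 0, "wz": 0, "hand": 0.05},
    {"tx": 0.2, "ty": -0.87, "tz": 0, "wx": 0, "wy": 0, "wz": 0, "hand": 0.05},
    {"tx": 0.2, "ty": -0.87, "tz": 0, "wx": 0, "wy": 0, "wz": 0, "hand": 0.05},
    {"tx": 0.2, "ty": -0.87, "tz": 0, "wx": 0, "wy": 0, "wz": 0, "hand": 0.05},
    {"tx": 0.2, "ty": -0.87, "tz": 0, "wx": 0, "wy": 0, "wz": 0, "hand": 0.05},
    {"tx": 0.2, "ty": -0.87, "tz": 0, "wx": 0, "wy": 0, "wz": 0, "hand": 0.05},
  ],
)

```text
time: 20.15
position: [0.5637, -0.1676, 0.169]
ee_rot: [[-0.265, 0.964, 0.002], [0.964, 0.265, -0.006], [-0.006, 0.0, -1.0]]
contact_force: [-0.8, -1.0, 0.2]
grip_width: 0.0497
grip_force: 0.0
```

Scaled: -0.159 m is -0.318, 0.037 m is 0.074.

>>> servo_tool(
  targets=[
    {"tx": 0.074, "ty": -0.318, "tz": 0, "wx": 0, "wy": 0, "wz": 0, "hand": 0.05},
    {"tx": 0.074, "ty": -0.318, "tz": 0, "wx": 0, "wy": 0, "wz": 0, "hand": 0.05},
    {"tx": 0.074, "ty": -0.318, "tz": 0, "wx": 0, "wy": 0, "wz": 0, "hand": 0.05},
    {"tx": 0.074, "ty": -0.318, "tz": 0, "wx": 0, "wy": 0, "wz": 0, "hand": 0.05},
    {"tx": 0.074, "ty": -0.318, "tz": 0, "wx": 0, "wy": 0, "wz": 0, "hand": 0.05},
    {"tx": 0.074, "ty": -0.318, "tz": 0, "wx": 0, "wy": 0, "wz": 0, "hand": 0.05},
    {"tx": 0.074, "ty": -0.318, "tz": 0, "wx": 0, "wy": 0, "wz": 0, "hand": 0.05},
  ],
)

```text
time: 20.73
position: [0.6007, -0.317, 0.1677]
ee_rot: [[-0.274, 0.962, -0.001], [0.962, 0.274, 0.001], [0.001, -0.0, -1.0]]
contact_force: [0.2, 0.8, -0.9]
grip_width: 0.0494
grip_force: 0.0
```

Run:
```python
from chk import *
chk(dict(knife=(.4645,.276,.009),nut=(.581,.27,.009)))
s=observe();print(s["time"],s["position"],s["contact_force"])
im=get_image("side");cv2.imwrite("pics/s4.png",cv2.resize(im[120:380,220:480,::-1],None,fx=2.2,fy=2.2,interpolation=cv2.INTER_CUBIC))
```

```text
knife ['top', 'side'] [ 0.2526  0.4643  0.2774 15.0267]
nut ['top', 'side'] [ 0.1742  0.5807  0.2702 48.9811]
21.0333 [ 0.60119937 -0.31657257  0.16842238] [0.15915205 0.26261781 0.75274971]
```

View pics/s4.png

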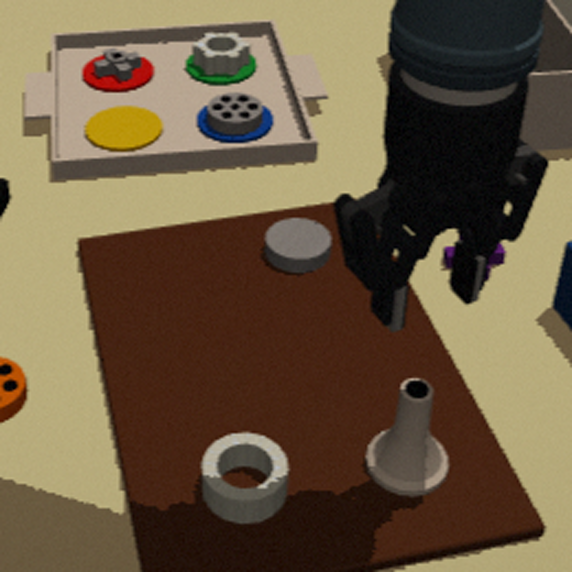

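Knife, nut and plate sit centred on their pads, and the gripper is above the funnel's spout (crop (415,390)). Descending to grip the spout.

Scaled: -0.101 m is -0.202, -0.001 m is -0.002.

>>> servo_tool(
  targets=[
    {"tx": 0, "ty": -0.002, "tz": -0.07, "wx": 0, "wy": 0, "wz": 0, "hand": 0.05},
    {"tx": 0, "ty": -0.002, "tz": -0.12, "wx": 0, "wy": 0, "wz": 0, "hand": 0.05},
    {"tx": 0, "ty": -0.002, "tz": -0.16, "wx": 0, "wy": 0, "wz": 0, "hand": 0.05},
    {"tx": 0, "ty": -0.002, "tz": -0.19, "wx": 0, "wy": 0, "wz": 0, "hand": 0.05},
    {"tx": 0, "ty": -0.002, "tz": -0.202, "wx": 0, "wy": 0, "wz": 0, "hand": 0.05},
    {"tx": 0, "ty": -0.002, "tz": -0.202, "wx": 0, "wy": 0, "wz": 0, "hand": 0.012},
    {"tx": 0, "ty": -0.002, "tz": -0.202, "wx": 0, "wy": 0, "wz": 0, "hand": 0.012},
    {"tx": 0, "ty": -0.002, "tz": -0.202, "wx": 0, "wy": 0, "wz": 0, "hand": 0.012},
    {"tx": 0, "ty": -0.002, "tz": -0.202, "wx": 0, "wy": 0, "wz": 0, "hand": 0.012},
    {"tx": 0, "ty": -0.002, "tz": -0.202, "wx": 0, "wy": 0, "wz": 0, "hand": 0.012},
    {"tx": 0, "ty": -0.002, "tz": -0.202, "wx": 0, "wy": 0, "wz": 0, "hand": 0.012},
  ],
)

```text
time: 22.0
position: [0.6017, -0.3193, 0.0686]
ee_rot: [[-0.274, 0.962, 0.002], [0.962, 0.274, -0.001], [-0.001, 0.002, -1.0]]
contact_force: [0.3, 0.2, 5.1]
grip_width: 0.0212
grip_force: 59.5
```

Scaled: 0.08 m is 0.16, 0.06 m is 0.12.

>>> servo_tool(
  targets=[
    {"tx": 0, "ty": 0, "tz": 0.06, "wx": 0, "wy": 0, "wz": 0, "hand": 0.012},
    {"tx": 0, "ty": 0, "tz": 0.12, "wx": 0, "wy": 0, "wz": 0, "hand": 0.012},
    {"tx": -0.012, "ty": 0.04, "tz": 0.16, "wx": 0, "wy": 0, "wz": 0, "hand": 0.012},
    {"tx": -0.03, "ty": 0.1, "tz": 0.16, "wx": 0, "wy": 0, "wz": 0, "hand": 0.012},
  ],
)

```text
time: 22.33
position: [0.5879, -0.2739, 0.1526]
ee_rot: [[-0.269, 0.963, 0.008], [0.963, 0.269, -0.006], [-0.008, 0.006, -1.0]]
contact_force: [1.0, -0.5, 0.1]
grip_width: 0.021
grip_force: 59.1
```

Scaled: 0.429 m is 0.858, -0.1295 m is -0.259.

>>> servo_tool(
  targets=[
    {"tx": -0.259, "ty": 0.858, "tz": 0, "wx": 0, "wy": 0, "wz": 0, "hand": 0.012},
    {"tx": -0.259, "ty": 0.858, "tz": 0, "wx": 0, "wy": 0, "wz": 0, "hand": 0.012},
    {"tx": -0.259, "ty": 0.858, "tz": 0, "wx": 0, "wy": 0, "wz": 0, "hand": 0.012},
    {"tx": -0.259, "ty": 0.858, "tz": 0, "wx": 0, "wy": 0, "wz": 0, "hand": 0.012},
    {"tx": -0.259, "ty": 0.858, "tz": 0, "wx": 0, "wy": 0, "wz": 0, "hand": 0.012},
    {"tx": -0.259, "ty": 0.858, "tz": 0, "wx": 0, "wy": 0, "wz": 0, "hand": 0.012},
    {"tx": -0.259, "ty": 0.858, "tz": 0, "wx": 0, "wy": 0, "wz": 0, "hand": 0.012},
    {"tx": -0.259, "ty": 0.858, "tz": 0, "wx": 0, "wy": 0, "wz": 0, "hand": 0.012},
    {"tx": -0.259, "ty": 0.858, "tz": 0, "wx": 0, "wy": 0, "wz": 0, "hand": 0.012},
    {"tx": -0.259, "ty": 0.858, "tz": 0, "wx": 0, "wy": 0, "wz": 0, "hand": 0.012},
    {"tx": -0.259, "ty": 0.858, "tz": 0, "wx": 0, "wy": 0, "wz": 0, "hand": 0.012},
    {"tx": -0.259, "ty": 0.858, "tz": 0, "wx": 0, "wy": 0, "wz": 0, "hand": 0.012},
  ],
)

```text
time: 23.33
position: [0.4539, 0.1678, 0.1471]
ee_rot: [[-0.284, 0.959, -0.002], [0.959, 0.284, 0.003], [0.004, -0.0, -1.0]]
contact_force: [0.2, 0.6, -0.7]
grip_width: 0.0215
grip_force: 59.1
```

Scaled: -0.08 m is -0.16, -0.078 m is -0.156.

>>> servo_tool(
  targets=[
    {"tx": 0, "ty": 0, "tz": 0, "wx": 0, "wy": 0, "wz": 0, "hand": 0.012},
    {"tx": 0, "ty": 0, "tz": 0, "wx": 0, "wy": 0, "wz": 0, "hand": 0.012},
    {"tx": 0, "ty": 0, "tz": -0.06, "wx": 0, "wy": 0, "wz": 0, "hand": 0.012},
    {"tx": 0, "ty": 0, "tz": -0.11, "wx": 0, "wy": 0, "wz": 0, "hand": 0.012},
    {"tx": 0, "ty": 0, "tz": -0.14, "wx": 0, "wy": 0, "wz": 0, "hand": 0.012},
    {"tx": 0, "ty": 0, "tz": -0.156, "wx": 0, "wy": 0, "wz": 0, "hand": 0.012},
    {"tx": 0, "ty": 0, "tz": -0.16, "wx": 0, "wy": 0, "wz": 0, "hand": 0.012},
    {"tx": 0, "ty": 0, "tz": -0.16, "wx": 0, "wy": 0, "wz": 0, "hand": 0.012},
  ],
)

```text
time: 24.0
position: [0.4568, 0.1589, 0.0674]
ee_rot: [[-0.271, 0.962, -0.0], [0.962, 0.271, -0.001], [-0.001, -0.0, -1.0]]
contact_force: [0.9, 0.6, -0.8]
grip_width: 0.021
grip_force: 59.1
```

Run:
```python
from h import *
im=get_image("side");cv2.imwrite("pics/s5.png",cv2.resize(im[80:220,220:390,::-1],None,fx=4,fy=4,interpolation=cv2.INTER_CUBIC))
s=observe();print(s["time"],s["position"],s["contact_force"])
```

```text
24.05 [0.45714056 0.15940923 0.06788844] [ 0.84860855 -0.12061716 -0.62704937]
```

View pics/s5.png

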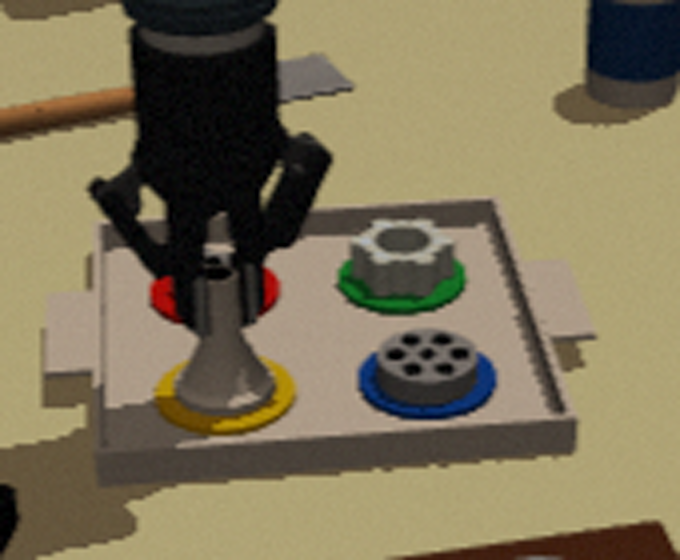

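The funnel is upright just above yellow (crop (225,385)). Lowering 3 mm to touch.

Scaled: -0.003 m is -0.006, -0.0015 m is -0.003.

>>> servo_tool(
  targets=[
    {"tx": 0, "ty": 0.001, "tz": -0.003, "wx": 0, "wy": 0, "wz": 0, "hand": 0.012},
    {"tx": 0, "ty": 0.001, "tz": -0.006, "wx": 0, "wy": 0, "wz": 0, "hand": 0.012},
    {"tx": 0, "ty": 0.001, "tz": -0.006, "wx": 0, "wy": 0, "wz": 0, "hand": 0.012},
  ],
)

```text
time: 24.3
position: [0.4573, 0.161, 0.0655]
ee_rot: [[-0.273, 0.962, 0.002], [0.962, 0.273, 0.001], [0.001, 0.002, -1.0]]
contact_force: [-2.2, -0.9, 8.9]
grip_width: 0.0208
grip_force: 60.2
```

Scaled: 0.13 m is 0.26, 0.11 m is 0.22.

>>> servo_tool(
  targets=[
    {"tx": 0, "ty": 0, "tz": 0.001, "wx": 0, "wy": 0, "wz": 0, "hand": 0.05},
    {"tx": 0, "ty": 0, "tz": 0.001, "wx": 0, "wy": 0, "wz": 0, "hand": 0.05},
    {"tx": 0, "ty": 0, "tz": 0.001, "wx": 0, "wy": 0, "wz": 0, "hand": 0.05},
    {"tx": 0, "ty": 0, "tz": 0.001, "wx": 0, "wy": 0, "wz": 0, "hand": 0.05},
    {"tx": 0, "ty": 0, "tz": 0.001, "wx": 0, "wy": 0, "wz": 0, "hand": 0.05},
    {"tx": 0, "ty": 0, "tz": 0.04, "wx": 0, "wy": 0, "wz": 0, "hand": 0.05},
    {"tx": 0, "ty": 0, "tz": 0.1, "wx": 0, "wy": 0, "wz": 0, "hand": 0.05},
    {"tx": 0, "ty": 0, "tz": 0.16, "wx": 0, "wy": 0, "wz": 0, "hand": 0.05},
    {"tx": 0, "ty": 0, "tz": 0.22, "wx": 0, "wy": 0, "wz": 0, "hand": 0.05},
    {"tx": 0, "ty": 0, "tz": 0.26, "wx": 0, "wy": 0, "wz": 0, "hand": 0.05},
  ],
)

```text
time: 25.13
position: [0.4571, 0.1606, 0.1966]
ee_rot: [[-0.273, 0.962, 0.002], [0.962, 0.273, 0.001], [0.0, 0.002, -1.0]]
contact_force: [1.3, 0.8, -0.3]
grip_width: 0.0503
grip_force: 0.0
```

Scaled: -0.35 m is -0.7, 0.05 m is 0.1.

>>> servo_tool(
  targets=[
    {"tx": 0.1, "ty": -0.7, "tz": 0.04, "wx": 0, "wy": 0, "wz": 0, "hand": 0.05},
    {"tx": 0.1, "ty": -0.7, "tz": 0.04, "wx": 0, "wy": 0, "wz": 0, "hand": 0.05},
    {"tx": 0.1, "ty": -0.7, "tz": 0.04, "wx": 0, "wy": 0, "wz": 0, "hand": 0.05},
    {"tx": 0.1, "ty": -0.7, "tz": 0.04, "wx": 0, "wy": 0, "wz": 0, "hand": 0.05},
    {"tx": 0.1, "ty": -0.7, "tz": 0.04, "wx": 0, "wy": 0, "wz": 0, "hand": 0.05},
    {"tx": 0.1, "ty": -0.7, "tz": 0.04, "wx": 0, "wy": 0, "wz": 0, "hand": 0.05},
    {"tx": 0.1, "ty": -0.7, "tz": 0.04, "wx": 0, "wy": 0, "wz": 0, "hand": 0.05},
    {"tx": 0.1, "ty": -0.7, "tz": 0.04, "wx": 0, "wy": 0, "wz": 0, "hand": 0.05},
    {"tx": 0.1, "ty": -0.7, "tz": 0.04, "wx": 0, "wy": 0, "wz": 0, "hand": 0.05},
    {"tx": 0.1, "ty": -0.7, "tz": 0.04, "wx": 0, "wy": 0, "wz": 0, "hand": 0.05},
    {"tx": 0.1, "ty": -0.7, "tz": 0.04, "wx": 0, "wy": 0, "wz": 0, "hand": 0.05},
  ],
)

```text
time: 26.05
position: [0.5059, -0.1907, 0.2142]
ee_rot: [[-0.271, 0.963, -0.0], [0.963, 0.271, -0.0], [-0.0, -0.0, -1.0]]
contact_force: [0.1, 0.4, -0.0]
grip_width: 0.05
grip_force: 0.0
```

Run:
```python
from chk import *
chk(dict(knife=(.4645,.276,.009),nut=(.581,.27,.009),plate=(.573,.153,.009),funnel=(.457,.16,.009),plain_ring=(.4854,-.3178,.012)))
print(observe()["time"])
a=get_image("top")[130:290,140:300];b=get_image("side")[100:260,220:380]
cv2.imwrite("pics/f.png",cv2.resize(np.hstack([a,b])[:,:,::-1],None,fx=2.5,fy=2.5,interpolation=cv2.INTER_CUBIC))
```

```text
knife ['top', 'side'] [ 0.5832  0.464   0.2777 15.8227]
nut ['top'] [ 0.0717  0.5813  0.2709 49.1911]
plate ['top', 'side'] [0.2859 0.5718 0.1514 0.    ]
funnel ['top', 'side'] [0.1221 0.4577 0.1619 0.    ]
plain_ring ['side'] [ 0.0365  0.4841 -0.3186  0.    ]
26.65
```

View pics/f.png

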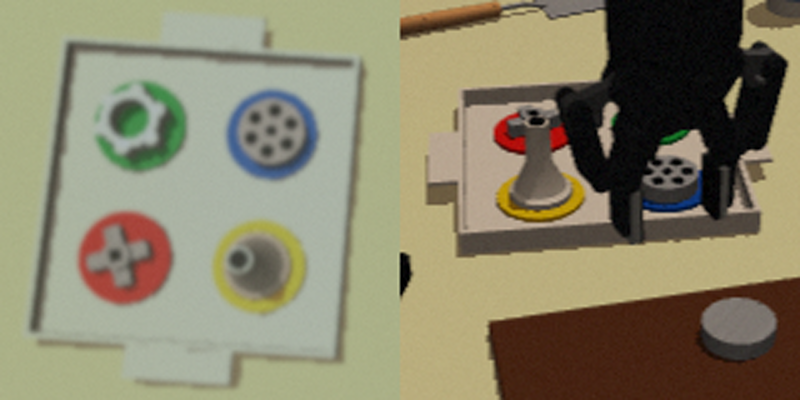

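Run:
```python
from chk import *
import pickle
R=pickle.load(open("R.pkl","rb"))
for k in("pad_red","pad_blue","pad_yellow","pad_green"):
    for n in("top","side"):
        m=R[k][1][n];u=np.array(np.nonzero(m)[::-1]).mean(1);print(k,n,np.round(u,1),np.round([onz(n,u,z)[:2] for z in(.0045,.009)],4).tolist())
chk(dict(knife=(.4645,.276,.009),plate=(.573,.153,.009),nut=(.581,.27,.009),funnel=(.457,.16,.009)),("top",))
```

```text
pad_red top [189.6 232.4] [[0.4637, 0.2776], [0.4634, 0.276]]
pad_red side [273.3 152.3] [[0.4651, 0.2777], [0.4645, 0.27]]
pad_blue top [248.6 183.1] [[0.573, 0.1541], [0.5721, 0.1532]]
pad_blue side [325.9 174.4] [[0.5726, 0.1541], [0.5712, 0.1473]]
pad_yellow top [243.5 235.8] [[0.4568, 0.1612], [0.4565, 0.1603]]
pad_yellow side [275.4 178.1] [[0.4566, 0.1612], [0.4561, 0.1543]]
pad_green top [196.  179.1] [[0.5812, 0.2702], [0.5802, 0.2687]]
pad_green side [319.9 149.4] [[0.5805, 0.2694], [0.5791, 0.2617]]
knife ['top'] [ 0.1317  0.4645  0.278  15.0845]
plate ['top'] [0.0449 0.572  0.1513 0.    ]
nut ['top'] [ 0.0838  0.5809  0.2722 49.9506]
funnel ['top'] [0.0415 0.458  0.1619 0.    ]
```

All parts are within about 4 mm of their pad centres, and the arm is clear.

```bash
python3 -c "
from bench import *
print(job_done())"
```

```text
the job is handed in; nothing more can be done
None
```

I handed the job in at about 27 s: the knife is on red, the hole plate on blue, the funnel upright on yellow and the star nut on green, each about 4 mm or less from its pad centre by camera; the arm never went down near the blank disc or plain ring, and the judge's verdict was not returned.

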